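Find the tin with the brass fitting by feel

ROBOT

A 6-joint arm with a two-finger parallel gripper is mounted at the origin on a cart in front of the work surface, level with it; the furniture and walls round the work are solid. World frame = base frame: x ahead of the robot, y to its left, z up, the work surface at z = 0. Lengths are in m, angles in rad, forces in N, time in s.
With the tool pointing down it reaches from about 0.3 to 0.875 m from the base axis. Payload 6.4 kg.
Tool frame: the origin (TCP) lies midway between the tips of the shut fingers; the grasp point (between the pads) lies 19 mm behind it (grasp_offset is the distance from the TCP to the grasp point, in m); z points along the fingers, y is the line along which they close (so a half turn about z gives the same grasp; the last joint's range is limited). The gripper opens to 85 mm and grips with 20 to 120 N. Pads are 22 mm wide; open, the fingers measure 114 mm over their backs; the gripper's body (76 mm by 85 mm) begins 54 mm behind the grasp point. The pads swing forward as they close: fully open they stand 13 mm farther back than shut.
Start: joints at [-1.519, 0.181, 1.607, -0, 1.354, -0.206], TCP at [0.147, -0.556, 0.231] pointing down, gripper open.
Joint ranges: [-2.99, 2.99], [-0.89, 2.07], [0.3, 2.58], [-1.14, 4.28], [0, 2.63], [-3.12, 3.12]. Speed limits (rad/s): [2.57, 2.57, 3.01, 3.14, 3.14, 3.14].

INTERFACE

Orientations are given as a unit quaternion [w, x, y, z].
In Python, from bench import * gives the robot as it stands. The module is installed in compiled form; this text tells all that it offers.
- The arm moves only by the tool servo_tool, never from a script. Its argument "commands" is text: rows parted by semicolons, each of 7 numbers parted by spaces: the turn, a rotation vector about the tool's x, y, z in rad, then the shift along the tool's x, y, z in mm, then the opening, from 0 (shut) to 1 (fully open). In form: wx wy wz dx dy dz claw; .... A call has 1 to 5 rows; each row shifts and turns the commanded pose from where the row before left it, along the tool's axes as they then stand; what a row does not reach is not made up. A row lasts 1/8 s, in which the tool goes at most 62.5 mm and 10.7 degrees, less where a joint would pass 70% of its speed; a pose out of reach is approached as far as the arm can. A call with a gripper value outside its range is refused whole. The fingers move at their own pace and stop on an object; the grip force is fixed at half the most. Time passes only in rows, so rows that do not move let the fingers close. It gives the time, the measured TCP pose, the force, the opening and the grip force at its end, in the units of the state.
- get_obs(): the state, without advancing time (a new reading comes with each control period).
- camera(name): name is "side" or "top" or "wrist"; returns the picture (384x512x3 uint8, blue, green, red); there is no depth.
- calibration(name): a dict with "fx", "fy", "cx", "cy" (pixels), "R" (3x3) and "t" (3): a world point X has camera coordinates R X + t. Camera axes: x right, y down, z forward; pixel columns grow to the right and rows downward; lengths in m; the calibration is good to about 2 mm. The wrist camera is an equidistant fisheye: a pixel r from the principal point sees the ray r / f radians off the axis. A picture is of the moment at which its call begins: read the wrist's pose just before it. calibration takes no time and is no camera call; for the wrist camera it gives the pose at the moment of the call.
- hand_in(): hands the job in; it is judged then, once.
The state is a dict: "time_s": time; "q": joint angles; "dq": joint speeds; "joint_efforts": joint torques, N m; "eef_pos": TCP position; "eef_rot": TCP orientation; "wrist_force": force on the tool from outside, world axes, zero at the start; "torque": the same for the moment, N m; "opening": opening from 0.0 (shut) to 1.0 (fully open); "grasp_force": force on a finger pad.
Only numpy, scipy, OpenCV 4.12 (cv2) and the standard library are available. Lean on these libraries where they do the work, as an engineer would, in place of code of your own. Each camera call takes 0.05 s, during which the arm holds its last target. There are 200 camera calls.

TASK

Three closed parts tins that look alike hang on the peg rack: one holds a heavy brass fitting, the others only a light plug. Lift each tin up and off its peg and feel its weight, stand the two lighter ones upright on the counter, clear of the rack, and finish still holding the heaviest in the gripper, upright and quite still, with its underside at least 15 cm above the counter. Do not let any tin tip over, and leave the mug, the scoop and the timer where they are.

Things in the scene. Friction and masses are not known exactly. Their poses are not given: they have to be found in the camera images.
- tin_left: closed green parts tin, white paper band, steel lid, 56 mm wide, 80 mm tall, hanging on the left peg (as seen by the robot); origin: centre of underside, z up, +x to the back (rack side). All in all it weighs 0.5 to 0.7 kg if the fitting is in it, else 0.2 to 0.3 kg. A flat steel eye, 24 mm wide, 52 to 57 mm above the underside, juts 50 mm behind the axis. Grip the sides across y, from above, in the top 40 mm
- tin_middle: closed green parts tin, white paper band, steel lid, 56 mm wide, 80 mm tall, hanging on the middle peg (as seen by the robot); origin: centre of underside, z up, +x to the back (rack side). All in all it weighs 0.5 to 0.7 kg if the fitting is in it, else 0.2 to 0.3 kg. A flat steel eye, 24 mm wide, 52 to 57 mm above the underside, juts 50 mm behind the axis. Grip the sides across y, from above, in the top 40 mm
- tin_right: closed green parts tin, white paper band, steel lid, 56 mm wide, 80 mm tall, hanging on the right peg (as seen by the robot); origin: centre of underside, z up, +x to the back (rack side). All in all it weighs 0.5 to 0.7 kg if the fitting is in it, else 0.2 to 0.3 kg. A flat steel eye, 24 mm wide, 52 to 57 mm above the underside, juts 50 mm behind the axis. Grip the sides across y, from above, in the top 40 mm
- rack: fixed wooden peg rack: panel 300 mm wide, top 118 mm above the counter; base 320 mm wide, 12 mm thick, reaching 30 mm in front of the panel. Origin on the counter under the middle of the panel's front face; -x points towards the tins, y along the panel, z up. Hanging tins have their axes at x = -56 mm, y = -120, 0, +120 mm, undersides 45 mm above the counter
- peg_tip (a point): tip of the middle of three upturned steel pegs, 120 mm apart, 7 mm thick, tips 116 mm above the counter, on arms whose tops are at 97 mm. The hole of a tin's eye (14 mm across) sits over each peg; lifting the tin straight up 15 mm frees it, 30 mm is ample. A rubber bar below backs the tins
- timer: beige kitchen timer, 60 mm wide, 52 mm tall, at the front left; origin at the centre of its underside
- mug: small cream mug, 63x88x49 mm, in front of the sink; origin at the centre of its underside
- scoop: steel scoop lying flat, 140x48x26 mm, in front of the sink; origin at the centre of its underside
There are look-alikes about, which are no part of the job. What is shaped like the tin_middle but pink is not meant.

How it is judged:
By the outcome, as a careful person would: the job done as asked, in the order asked, and still so for the second after the job is handed in, while the arm keeps its last pose, push and grip.
It also fails if it takes over 72 s, if anything falls off the work surface, if the arm or the gripper's body presses on something with over 40 N, if the wrist force passes 120 N, or if a joint passes its speed limit or range.

## Working session

There is one attempt and no reset: what is moved stays moved. The work goes in short steps, Python scripts to look and compute and a tool call to move; the robot and the scene stay as the last step left them, time stands still between calls to the robot, and variables do not carry over. Pictures are saved under pics/ and viewed, at most 10 in all, crops included, and the job is handed in when it is done.

Besides the shell and the picture viewer there is one more tool, called after ">>>" in YAML: its name, and indented under it one key for each argument. servo_tool: Moves the arm, as the interface text tells. Its arguments: {"type":"object","properties":{"commands":{"type":"string"}},"required":["commands"]}

```bash
mkdir -p pics; python3 - <<'E'
from bench import *
import cv2,numpy as np
a=camera("side");b=camera("top")
cv2.imwrite("pics/s.png",a);cv2.imwrite("pics/t.png",b)
cv2.imwrite("pics/w.png",camera("wrist"))
for n in("side","top"):
    c=calibration(n);print(n,c['fx'],c['cx'],c['cy'],np.round(-np.array(c['R']).T@c['t'],3),np.round(c['R'],2).tolist())
o=get_obs();print(o)
E
```

```text
side 394.6121687675322 253.48094939320652 188.60537589933415 [-0.19   0.975  0.627] [[-0.81, -0.58, 0.01], [-0.24, 0.32, -0.92], [0.53, -0.75, -0.4]]
top 411.6465530676443 245.32566405526134 192.9090539171938 [ 0.437 -0.011  1.364] [[-0.03, -1.0, 0.01], [-1.0, 0.03, -0.05], [0.05, -0.02, -1.0]]
{'time_s': 0.15, 'q': array([-1.51928260e+00,  1.81400262e-01,  1.60775797e+00, -1.95459747e-05,
        1.35376773e+00, -2.06291456e-01]), 'dq': array([-0.00045404, -0.00122529, -0.00423249,  0.00230427,  0.00088632,
        0.00068123]), 'joint_efforts': array([ 1.37467512e-03, -4.45258033e+01, -3.51691318e+01, -1.80021466e-04,
        5.84934169e-03, -1.64762838e-05]), 'eef_pos': array([ 0.14659563, -0.55557838,  0.23058413]), 'eef_rot': array([-6.65396198e-04,  9.91703066e-01,  1.28547981e-01,  4.20263338e-05]), 'wrist_force': array([-0.14902271,  0.70392885,  0.50189642]), 'torque': array([ 0.00683355, -0.05639254,  0.00717926]), 'grasp_force': 0.0, 'opening': 1.000544176623799}
```

View pics/s.png

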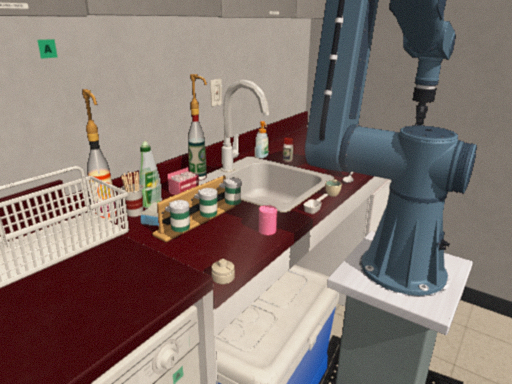

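View pics/t.png

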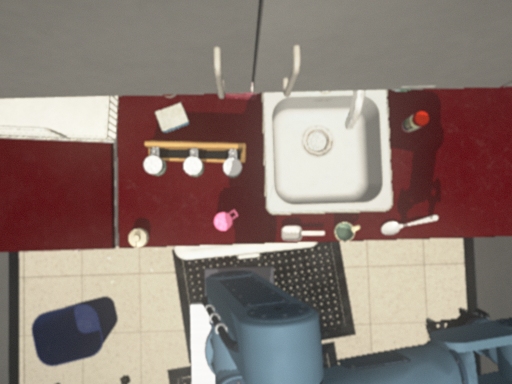

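Side view: three green tins with white bands hang on the rack at about (180,215), (208,202) and (233,190); the pink one at (268,220) is a look-alike. From the top, the lids are at (154,165), (193,165) and (232,165), the pink one at (225,220), the timer at (138,237), and the scoops and mug near (295,233), (345,231) and (410,226). The three green ones on the rack are the tins to move.

```bash
cat > h.py <<'E'
from bench import *
import cv2,numpy as np
def ray(n,u,v,z,c=None):
    c=c or calibration(n);R=np.array(c['R']);o=-R.T@np.array(c['t'])
    d=R.T@np.array([(u-c['cx'])/c['fx'],(v-c['cy'])/c['fy'],1]);return o+d*(z-o[2])/d[2]
E
python3 - <<'E'
from h import *
im=cv2.imread("pics/t.png");hsv=cv2.cvtColor(im,cv2.COLOR_BGR2HSV)
m=((hsv[...,1]<45)&(hsv[...,2]>120)).astype(np.uint8);m[:145]=0;m[182:]=0;m[:,:135]=0;m[:,250:]=0
k=cv2.morphologyEx(m,cv2.MORPH_OPEN,cv2.getStructuringElement(cv2.MORPH_ELLIPSE,(11,11)))
n,l,s,c=cv2.connectedComponentsWithStats(k)
for i in range(1,n):
    print(s[i],c[i].round(1),ray("top",*c[i],.125).round(4))
o=cv2.inRange(hsv,(8,90,90),(25,255,255));o[:138]=0;o[152:]=0;o[:,:140]=0;o[:,250:]=0
ys,xs=np.where(o>0);print("panel",xs.min(),xs.max(),np.polyfit(xs,ys,1))
for x in(xs.min(),xs.max()):
    y=ys[xs==x];print(ray("top",x,y.mean(),.118).round(3))
for x in range(150,245,12):
    y=ys[xs==x];print(x,y.min(),y.max(),ray("top",x,y.max()+.5,.118).round(3))
for nm,p in dict(timer=(138,237),pink=(223,221)).items():print(nm,ray("top",*p,.04).round(3))
a=cv2.imread("pics/s.png");cr=cv2.resize(a[160:250,140:290],None,fx=5,fy=5,interpolation=cv2.INTER_CUBIC)
b=cv2.resize(im[130:250,125:260],None,fx=4,fy=4,interpolation=cv2.INTER_CUBIC)
cv2.imwrite("pics/sc.png",cr);cv2.imwrite("pics/tc.png",b)
E
```

```text
[144 154  19  22 329] [153.4 164.7] [0.5933 0.2435 0.125 ]
[183 154  20  23 334] [192.8 165.2] [0.5882 0.125  0.125 ]
[223 155  19  22 304] [231.9 165.9] [0.5827 0.007  0.125 ]
panel 144 246 [2.55031564e-02 1.39835444e+02]
[0.661 0.272 0.118]
[ 0.639 -0.037  0.118]
150 140 147 [0.647 0.254 0.118]
162 140 148 [0.643 0.218 0.118]
174 140 149 [0.639 0.182 0.118]
186 140 149 [0.638 0.145 0.118]
198 141 148 [0.64  0.109 0.118]
210 141 150 [0.633 0.072 0.118]
222 142 150 [0.632 0.036 0.118]
234 142 148 [ 0.637 -0.001  0.118]
timer [0.374 0.314 0.04 ]
pink [0.416 0.042 0.04 ]
```

View pics/sc.png

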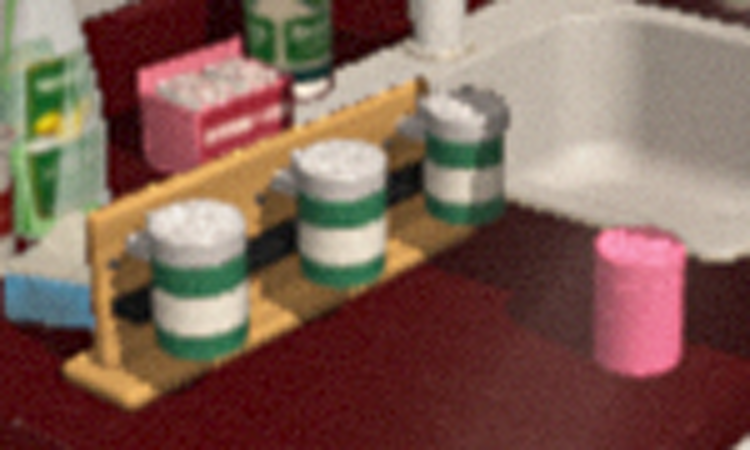

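View pics/tc.png

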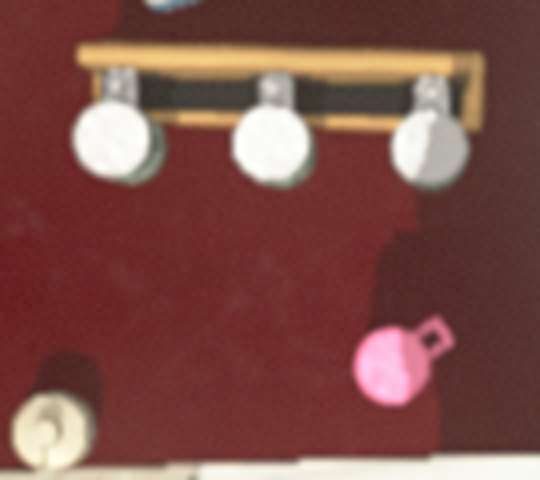

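The crops confirm that the three banded green tins with steel lids and eyes hang on the rack, and that the pink one with a handle stands alone, so I'll leave it. The measured lid spacing is 119 mm, which fits the 120 mm given. Rack yaw is about -0.045 rad. I'm moving above the left tin now.

>>> servo_tool:
  commands: "0 0 0.152 0 0 -35 1; 0 0 0.152 0 0 -35 1; 0 0 0 36 -40 0 1; 0 0 0 36 -40 0 1; 0 0 0 36 -40 0 1"

```text
time_s: 0.78
eef_pos: [0.2608, -0.4398, 0.3011]
eef_rot: [-0.0, 1.0, -0.023, 0.0]
wrist_force: [1.2, -0.8, -0.2]
opening: 1.005
grasp_force: 0.0
```

>>> servo_tool:
  commands: "0 0 0 36 -40 0 1; 0 0 0 36 -40 0 1; 0 0 0 36 -40 0 1; 0 0 0 36 -40 0 1; 0 0 0 36 -40 0 1"

```text
time_s: 1.4
eef_pos: [0.45, -0.2482, 0.3012]
eef_rot: [0.0, 1.0, -0.023, -0.0]
wrist_force: [0.6, 0.1, 0.3]
opening: 1.001
grasp_force: 0.0
```

>>> servo_tool:
  commands: "0 0 0 13 -55 0 1; 0 0 0 13 -55 0 1; 0 0 0 13 -55 0 1; 0 0 0 13 -55 0 1; 0 0 0 13 -55 0 1"

```text
time_s: 2.02
eef_pos: [0.5269, 0.0239, 0.3012]
eef_rot: [0.0, 1.0, -0.023, 0.0]
wrist_force: [0.6, -0.5, 1.0]
opening: 1.004
grasp_force: 0.0
```

>>> servo_tool:
  commands: "0 0 0 13 -55 0 1; 0 0 0 13 -55 0 1; 0 0 0 13 -55 0 1; 0 0 0 13 -55 40 1; 0 0 0 0 0 0 1"

```text
time_s: 2.65
eef_pos: [0.5851, 0.2371, 0.2602]
eef_rot: [0.001, 1.0, -0.021, -0.004]
wrist_force: [-0.6, -0.6, 0.8]
opening: 0.999
grasp_force: 0.0
```

```bash
python3 - <<'E'
from h import *
o=get_obs();c=calibration("wrist");w=camera("wrist")
print(o['eef_pos'],o['eef_rot'],o['wrist_force'])
cv2.imwrite("pics/w1.png",w);print({k:np.round(v,3).tolist() for k,v in c.items()})
R=np.array(c['R']);t=np.array(c['t'])
for X in([.593,.2435,.125],[.588,.125,.125]):
    p=R@np.array(X)+t;th=np.arctan2(np.hypot(p[0],p[1]),p[2]);r=c['fx']*th;q=p[:2]/np.hypot(p[0],p[1])*r
    print(c['cx']+q[0],c['cy']+q[1])
E
```

```text
[0.58509965 0.23707164 0.26015389] [ 5.06002886e-04  9.99772162e-01 -2.09743296e-02 -3.92997814e-03] [-0.64575155 -0.60043222  0.82442547]
{'fx': 297.319, 'fy': 297.319, 'cx': 257.135, 'cy': 189.139, 'R': [[-0.043, -0.999, 0.0], [-0.955, 0.041, 0.294], [-0.294, 0.012, -0.956]], 't': [0.263, 0.501, 0.574]}
250.87805317882749 170.05019554800222
369.3711093695877 170.8608551978951
```

View pics/w1.png

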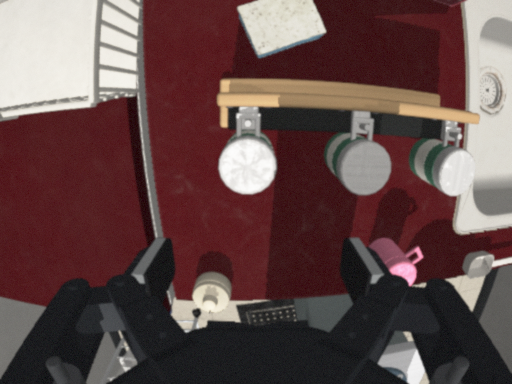

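The wrist view shows the three green tins on the pegs, with lids at about (248,165), (364,164) and (455,172), and both fingers open. Next I'll compute the lid centres from these.

```bash
cat >> h.py <<'E'
def wray(u,v,z,c):
    R=np.array(c['R']);o=-R.T@np.array(c['t']);p=np.array([u-c['cx'],v-c['cy']]);r=np.hypot(*p);th=r/c['fx']
    d=R.T@np.array([*(p/r*np.sin(th)),np.cos(th)]);return o+d*(z-o[2])/d[2]
def lids(w,c,z=.125):
    g=cv2.cvtColor(w,cv2.COLOR_BGR2HSV);m=((g[...,1]<40)&(g[...,2]>95)).astype(np.uint8);m[:130]=0;m[205:]=0;m[:,:210]=0
    m=cv2.morphologyEx(m,cv2.MORPH_OPEN,cv2.getStructuringElement(cv2.MORPH_ELLIPSE,(25,25)))
    for k in cv2.findContours(m,0,2)[0]:
        e=cv2.fitEllipse(k);print(np.round(e[0],1),np.round(e[1],1),wray(*e[0],z,c).round(4))
E
python3 - <<'E'
from h import *
o=get_obs();c=calibration("wrist");w=camera("wrist")
print(o['eef_pos'],o['eef_rot'],o['wrist_force']);lids(w,c)
E
```

```text
[0.58594374 0.23545781 0.262283  ] [ 6.16501930e-04  9.99761831e-01 -2.16733948e-02 -2.48299082e-03] [-0.51767917 -0.26559895  0.10784409]
[362.2 167.6] [49.8 54.7] [0.5921 0.1305 0.125 ]
[245.6 165.5] [56.9 57.5] [0.5984 0.2467 0.125 ]
[499.8 165.6] [ 76.5 131.3] [ 0.5914 -0.0659  0.125 ]
```

>>> servo_tool:
  commands: "0 0 0 9 -10 30 1; 0 0 0 0 0 40 1; 0 0 0 0 0 30 1; 0 0 0 0 0 0 1; 0 0 0 0 0 0 1"

```text
time_s: 3.38
eef_pos: [0.5981, 0.2431, 0.1676]
eef_rot: [-0.0, 1.0, -0.024, 0.002]
wrist_force: [-0.0, -0.3, -0.2]
opening: 1.001
grasp_force: 0.0
```

```bash
python3 - <<'E'
from h import *
o=get_obs();c=calibration("wrist");w=camera("wrist")
print(o['eef_pos'],o['eef_rot'],o['wrist_force']);lids(w,c)
cv2.imwrite("pics/w2.png",w)
E
```

```text
[0.59814381 0.24307014 0.167647  ] [-3.15944997e-04  9.99718257e-01 -2.36794245e-02  1.60985831e-03] [-0.00542838 -0.25011263 -0.22191869]
[412.3 190.4] [33.5 46.5] [0.6093 0.1324 0.125 ]
[253.4 190.6] [39.  64.6] [0.6147 0.2456 0.125 ]
[253.5 147.3] [35.  36.3] [0.643  0.2441 0.125 ]
```

View pics/w2.png

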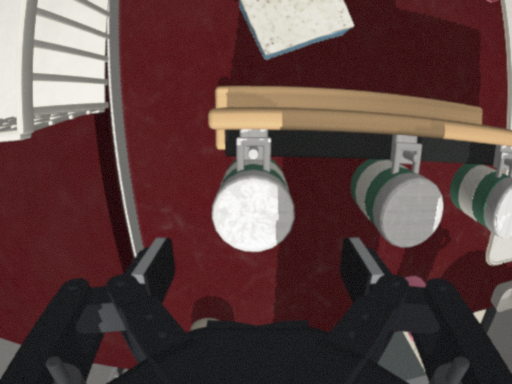

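The lid is at (253,211), roughly midway between the fingertips at (160,250) and (355,250). I'll descend with a 2 mm y correction, close on the tin and lift it.

>>> servo_tool:
  commands: "0 0 0 -1 -2 30 1; 0 0 0 0 0 30 1; 0 0 0 0 0 20 1; 0 0 0 0 0 0 1; 0 0 0 0 0 0 0"

```text
time_s: 4.05
eef_pos: [0.597, 0.2459, 0.0868]
eef_rot: [-0.0, 1.0, -0.023, 0.001]
wrist_force: [0.4, -0.0, -0.2]
opening: 0.812
grasp_force: 0.0
```

>>> servo_tool:
  commands: "0 0 0 0 0 0 0; 0 0 0 0 0 0 0; 0 0 0 0 0 0 0; 0 0 0 0 0 0 0; 0 0 0 0 0 0 0"

```text
time_s: 4.68
eef_pos: [0.597, 0.246, 0.0871]
eef_rot: [-0.0, 1.0, -0.023, 0.001]
wrist_force: [-0.9, -0.3, 6.1]
opening: 0.644
grasp_force: 62.7
```

>>> servo_tool:
  commands: "0 0 0 0 0 -12 0; 0 0 0 0 0 -16 0; 0 0 0 0 0 -16 0; 0 0 0 0 0 -16 0; 0 0 0 0 0 0 0"

```text
time_s: 5.3
eef_pos: [0.5969, 0.2461, 0.1473]
eef_rot: [-0.0, 1.0, -0.023, 0.002]
wrist_force: [-0.2, 0.2, -3.3]
opening: 0.644
grasp_force: 65.9
```

>>> servo_tool:
  commands: "0 0 0 0 0 0 0; 0 0 0 0 0 0 0; 0 0 0 0 0 0 0; 0 0 0 0 0 0 0; 0 0 0 0 0 0 0"

```text
time_s: 5.92
eef_pos: [0.5958, 0.2457, 0.1451]
eef_rot: [-0.0, 1.0, -0.023, -0.0]
wrist_force: [0.5, 0.3, -2.8]
opening: 0.642
grasp_force: 65.9
```

```bash
python3 - <<'E'
from h import *
for i in range(6):
    o=get_obs();print(o['time_s'],o['wrist_force'].round(2),o['torque'].round(3),o['eef_pos'].round(4));w=camera("top")
cv2.imwrite("pics/t1.png",w)
E
```

```text
5.925 [ 0.46  0.33 -2.76] [ 0.027  0.001 -0.037] [0.5958 0.2457 0.1451]
5.975 [ 0.08  0.05 -1.71] [-0.01   0.008  0.047] [0.5958 0.2457 0.1451]
6.025 [ 0.87  0.37 -1.58] [-0.009  0.011  0.077] [0.5959 0.2457 0.1452]
6.075 [-0.39 -0.53 -2.45] [ 0.038 -0.01  -0.027] [0.5958 0.2457 0.1452]
6.125 [-0.1   1.   -2.26] [-0.034 -0.047 -0.011] [0.5959 0.2457 0.1452]
6.175 [-0.45  0.24 -2.47] [ 0.018 -0.045 -0.027] [0.5959 0.2458 0.1452]
```

The left tin weighs about 2.3 N, so it is light. I'll set it down at about (0.46, 0.25).

>>> servo_tool:
  commands: "0 0 0 -20 0 0 0; 0 0 0 -40 1 0 0; 0 0 0 -40 1 0 0; 0 0 0 -26 0 20 0; 0 0 0 -10 0 30 0"

```text
time_s: 6.85
eef_pos: [0.4594, 0.2505, 0.0959]
eef_rot: [-0.0, 1.0, -0.023, 0.001]
wrist_force: [0.0, 0.5, -3.0]
opening: 0.643
grasp_force: 66.1
```

>>> servo_tool:
  commands: "0 0 0 0 0 30 0; 0 0 0 0 0 12 0; 0 0 0 0 0 6 0; 0 0 0 0 0 2 0; 0 0 0 0 0 0 0"

```text
time_s: 7.48
eef_pos: [0.4606, 0.2502, 0.0459]
eef_rot: [-0.0, 1.0, -0.023, 0.001]
wrist_force: [-0.5, 0.2, -1.1]
opening: 0.644
grasp_force: 65.9
```

>>> servo_tool:
  commands: "0 0 0 0 0 1 0; 0 0 0 0 0 1 0; 0 0 0 0 0 0 0; 0 0 0 0 0 0 0"

```text
time_s: 7.98
eef_pos: [0.4604, 0.2501, 0.0437]
eef_rot: [-0.0, 1.0, -0.023, 0.0]
wrist_force: [0.4, -0.2, 2.1]
opening: 0.644
grasp_force: 66.5
```

The force turning positive means the tin is on the counter. I'll open the gripper, rise and move over to the middle tin.

>>> servo_tool:
  commands: "0 0 0 0 0 0 0.8; 0 0 0 0 0 0 1; 0 0 0 0 0 0 1; 0 0 0 0 0 0 1; 0 0 0 0 0 -20 1"

```text
time_s: 8.6
eef_pos: [0.4585, 0.2496, 0.062]
eef_rot: [0.001, 1.0, -0.023, -0.002]
wrist_force: [0.5, -0.2, 0.2]
opening: 0.999
grasp_force: 0.0
```

>>> servo_tool:
  commands: "0 0 0 0 0 -40 1; 0 0 0 0 0 -50 1; 0 0 0 0 0 -30 1; 0 0 0 30 30 0 1; 0 0 0 50 40 0 1"

```text
time_s: 9.22
eef_pos: [0.5357, 0.1778, 0.1842]
eef_rot: [-0.0, 1.0, -0.022, 0.001]
wrist_force: [0.4, 1.9, 0.8]
opening: 1.0
grasp_force: 0.0
```

>>> servo_tool:
  commands: "0 0 0 52 45 0 1; 0 0 0 0 0 15 1; 0 0 0 0 0 0 1; 0 0 0 0 0 0 1"

```text
time_s: 9.72
eef_pos: [0.5797, 0.1355, 0.168]
eef_rot: [-0.0, 1.0, -0.022, -0.001]
wrist_force: [-0.9, 0.7, 0.5]
opening: 1.001
grasp_force: 0.0
```

```bash
python3 - <<'E'
from h import *
o=get_obs();c=calibration("wrist");w=camera("wrist")
print(o['eef_pos'],o['eef_rot'],o['wrist_force'])
lids(w,c)
s=camera("side");cr=cv2.resize(s[150:260,130:290],(640,440));w=cv2.resize(w[100:300,130:450],(640,400)) if 0 else w
cv2.imwrite("pics/c3.png",np.hstack([cv2.resize(w,(448,336)),cv2.resize(s[145:265,130:290],(350,336))]))
E
```

```text
[0.57967447 0.13548047 0.16799646] [-9.69434037e-05  9.99748965e-01 -2.23982620e-02 -5.61059729e-04] [-0.90777176  0.70864957  0.46449262]
[269.1 186.6] [68.2 79.1] [0.5982 0.1277 0.125 ]
[450.  179.4] [ 74.1 139.1] [ 0.5979 -0.0092  0.125 ]
```

View pics/c3.png

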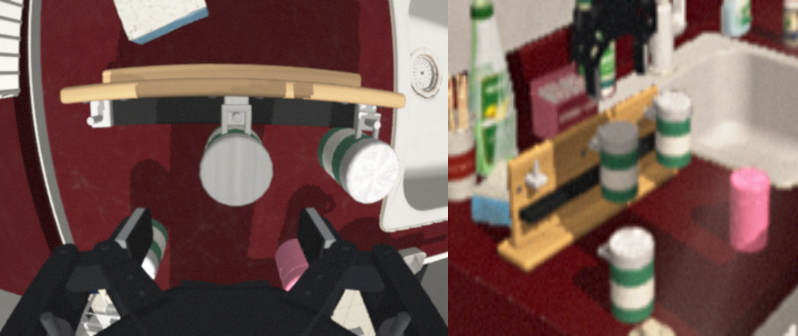

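The left tin is upright on the counter at (630,275) and its peg is empty. The middle lid is at (236,170) in the wrist half of the picture. I'll correct to (0.5915, 0.1275) and grasp.

>>> servo_tool:
  commands: "0 0 0 12 8 10 1; 0 0 0 0 0 25 1; 0 0 0 0 0 30 1; 0 0 0 0 0 16 1; 0 0 0 0 0 0 1"

```text
time_s: 10.45
eef_pos: [0.5915, 0.1257, 0.0857]
eef_rot: [0.0, 1.0, -0.023, -0.001]
wrist_force: [-0.2, -0.1, -0.3]
opening: 0.999
grasp_force: 0.0
```

>>> servo_tool:
  commands: "0 0 0 0 0 0 0; 0 0 0 0 0 0 0; 0 0 0 0 0 0 0; 0 0 0 0 0 0 0; 0 0 0 0 0 0 0"

```text
time_s: 11.08
eef_pos: [0.5935, 0.1259, 0.0888]
eef_rot: [-0.0, 1.0, -0.023, 0.001]
wrist_force: [-1.5, -0.1, 6.2]
opening: 0.644
grasp_force: 62.9
```

>>> servo_tool:
  commands: "0 0 0 0 0 0 0; 0 0 0 0 0 0 0"

```text
time_s: 11.32
eef_pos: [0.5935, 0.1259, 0.0888]
eef_rot: [-0.0, 1.0, -0.023, 0.001]
wrist_force: [-2.4, -0.4, 5.8]
opening: 0.648
grasp_force: 62.9
```

>>> servo_tool:
  commands: "0 0 0 0 0 -12 0; 0 0 0 0 0 -16 0; 0 0 0 0 0 -16 0; 0 0 0 0 0 -16 0; 0 0 0 0 0 0 0"

```text
time_s: 11.95
eef_pos: [0.5934, 0.1259, 0.1492]
eef_rot: [-0.0, 1.0, -0.023, 0.002]
wrist_force: [-0.7, 0.1, -3.2]
opening: 0.648
grasp_force: 66.1
```

>>> servo_tool:
  commands: "0 0 0 0 0 0 0; 0 0 0 0 0 0 0; 0 0 0 0 0 0 0; 0 0 0 0 0 0 0; 0 0 0 0 0 0 0"

```text
time_s: 12.58
eef_pos: [0.5923, 0.1258, 0.147]
eef_rot: [0.0, 1.0, -0.023, -0.0]
wrist_force: [0.4, 0.7, -2.9]
opening: 0.638
grasp_force: 66.1
```

```bash
python3 - <<'E'
from h import *
for i in range(5):
    o=get_obs();print(o['time_s'],o['wrist_force'].round(2),o['eef_pos'].round(4));w=camera("top")
E
```

```text
12.575 [ 0.44  0.71 -2.91] [0.5923 0.1258 0.147 ]
12.625 [-1.08 -0.87 -2.41] [0.5924 0.1258 0.1471]
12.675 [-0.44 -0.07 -2.76] [0.5924 0.1259 0.1472]
12.725 [ 0.02 -0.25 -2.44] [0.5924 0.1258 0.1472]
12.775 [-0.39 -0.66 -1.86] [0.5924 0.1258 0.1472]
```

The middle tin is light too, at about 2.5 N. I'll stand it at about (0.47, 0.145).

>>> servo_tool:
  commands: "0 0 0 -20 0 0 0; 0 0 0 -40 -5 0 0; 0 0 0 -40 -5 0 0; 0 0 0 -16 -3 20 0; 0 0 0 -7 0 30 0"

```text
time_s: 13.45
eef_pos: [0.4703, 0.145, 0.0979]
eef_rot: [-0.0, 1.0, -0.023, 0.002]
wrist_force: [1.8, -0.0, -2.1]
opening: 0.641
grasp_force: 66.3
```

>>> servo_tool:
  commands: "0 0 0 0 0 30 0; 0 0 0 0 0 12 0; 0 0 0 0 0 6 0; 0 0 0 0 0 2 0; 0 0 0 0 0 0 0"

```text
time_s: 14.08
eef_pos: [0.4708, 0.1445, 0.0479]
eef_rot: [-0.0, 1.0, -0.023, 0.001]
wrist_force: [0.2, 0.6, -2.3]
opening: 0.644
grasp_force: 66.1
```

>>> servo_tool:
  commands: "0 0 0 0 0 1 0; 0 0 0 0 0 1 0; 0 0 0 0 0 0 0; 0 0 0 0 0 0 0"

```text
time_s: 14.58
eef_pos: [0.4704, 0.1445, 0.0454]
eef_rot: [-0.0, 1.0, -0.023, 0.0]
wrist_force: [0.6, -0.2, -2.1]
opening: 0.646
grasp_force: 66.4
```

>>> servo_tool:
  commands: "0 0 0 0 0 1 0; 0 0 0 0 0 1 0; 0 0 0 0 0 0 0; 0 0 0 0 0 0 0"

```text
time_s: 15.08
eef_pos: [0.4715, 0.1445, 0.0449]
eef_rot: [-0.0, 1.0, -0.023, 0.001]
wrist_force: [-1.2, -0.9, 11.5]
opening: 0.645
grasp_force: 67.9
```

>>> servo_tool:
  commands: "0 0 0 0 0 -1 0; 0 0 0 0 0 0 0.8; 0 0 0 0 0 0 1; 0 0 0 0 0 0 1; 0 0 0 0 0 0 1"

```text
time_s: 15.7
eef_pos: [0.47, 0.1445, 0.044]
eef_rot: [-0.0, 1.0, -0.023, -0.0]
wrist_force: [-0.2, -0.5, -0.0]
opening: 0.999
grasp_force: 0.0
```

>>> servo_tool:
  commands: "0 0 0 0 0 -20 1; 0 0 0 0 0 -40 1; 0 0 0 0 0 -50 1; 0 0 0 0 0 -30 1; 0 0 0 30 40 0 1"

```text
time_s: 16.32
eef_pos: [0.4994, 0.1048, 0.1875]
eef_rot: [-0.0, 1.0, -0.021, 0.003]
wrist_force: [0.3, -0.3, 0.2]
opening: 1.0
grasp_force: 0.0
```

>>> servo_tool:
  commands: "0 0 0 35 45 0 1; 0 0 0 35 45 0 1; 0 0 0 0 0 16 1; 0 0 0 0 0 0 1; 0 0 0 0 0 0 1"

```text
time_s: 16.95
eef_pos: [0.5632, 0.0111, 0.168]
eef_rot: [-0.0, 1.0, -0.022, -0.001]
wrist_force: [-0.2, 1.0, 1.0]
opening: 0.997
grasp_force: 0.0
```

```bash
python3 - <<'E'
from h import *
o=get_obs();c=calibration("wrist");w=camera("wrist")
print(o['eef_pos'],o['eef_rot'],o['wrist_force'])
lids(w,c);print(wray(257,204,.125,c))
s=camera("side")
cv2.imwrite("pics/c4.png",np.hstack([cv2.resize(w,(448,336)),cv2.resize(s[145:265,130:290],(350,336))]))
E
```

```text
[0.56322284 0.01113767 0.16798441] [-1.90873909e-04  9.99746966e-01 -2.24879386e-02 -5.11031920e-04] [-0.15776774  1.0180749   0.97974749]
[262.6 179. ] [81.1 82.6] [0.587  0.0074 0.125 ]
[438.5 167.7] [143.8 169.9] [ 0.5906 -0.1211  0.125 ]
[0.57016416 0.0117671  0.125     ]
```

View pics/c4.png

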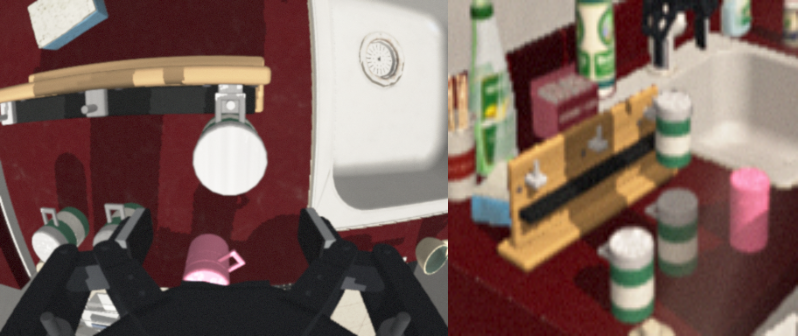

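Both light tins stand upright at (632,275) and (678,232) in the side half. The right lid is at (230,157) in the wrist half, about (0.587, 0.0075). Now I'll grasp and lift it.

>>> servo_tool:
  commands: "0 0 0 23 3 0 1; 0 0 0 0 0 25 1; 0 0 0 0 0 30 1; 0 0 0 0 0 25 1; 0 0 0 0 0 0 1"

```text
time_s: 17.68
eef_pos: [0.5851, 0.007, 0.0867]
eef_rot: [-0.0, 1.0, -0.023, -0.002]
wrist_force: [-0.4, 0.0, 0.4]
opening: 1.002
grasp_force: 0.0
```

>>> servo_tool:
  commands: "0 0 0 0 0 0 0; 0 0 0 0 0 0 0; 0 0 0 0 0 0 0; 0 0 0 0 0 0 0; 0 0 0 0 0 0 0"

```text
time_s: 18.3
eef_pos: [0.588, 0.006, 0.0902]
eef_rot: [0.0, 1.0, -0.023, 0.001]
wrist_force: [-0.6, 1.0, 6.5]
opening: 0.643
grasp_force: 63.1
```

>>> servo_tool:
  commands: "0 0 0 0 0 0 0; 0 0 0 0 0 0 0"

```text
time_s: 18.55
eef_pos: [0.588, 0.006, 0.0902]
eef_rot: [0.0, 1.0, -0.023, 0.001]
wrist_force: [-0.6, 0.6, 6.5]
opening: 0.645
grasp_force: 63.1
```

>>> servo_tool:
  commands: "0 0 0 0 0 -12 0; 0 0 0 0 0 -16 0; 0 0 0 0 0 -16 0; 0 0 0 0 0 -16 0; 0 0 0 0 0 0 0"

```text
time_s: 19.18
eef_pos: [0.5879, 0.0058, 0.1501]
eef_rot: [0.0, 1.0, -0.023, 0.002]
wrist_force: [0.3, -0.3, -6.5]
opening: 0.642
grasp_force: 68.2
```

>>> servo_tool:
  commands: "0 0 0 0 0 0 0; 0 0 0 0 0 0 0; 0 0 0 0 0 0 0; 0 0 0 0 0 0 0; 0 0 0 0 0 0 0"

```text
time_s: 19.8
eef_pos: [0.5868, 0.006, 0.148]
eef_rot: [-0.0, 1.0, -0.023, -0.0]
wrist_force: [0.3, -2.0, -5.8]
opening: 0.639
grasp_force: 68.1
```

```bash
python3 - <<'E'
from h import *
for i in range(5):
    o=get_obs();print(o['time_s'],o['wrist_force'].round(2),o['eef_pos'].round(4));w=camera("top")
E
```

```text
19.8 [ 0.31 -1.98 -5.84] [0.5868 0.006  0.148 ]
19.85 [-0.11  0.3  -6.2 ] [0.5868 0.006  0.1481]
19.9 [-0.48  0.34 -5.78] [0.5868 0.006  0.1481]
19.95 [ 0.41 -0.55 -6.87] [0.5868 0.006  0.1482]
20.0 [-0.22 -0.52 -5.64] [0.5869 0.006  0.1482]
```

The right tin weighs about 6 N, so it is the heavy one. I'll draw it clear of the rack and raise it.

>>> servo_tool:
  commands: "0 0 0 0 0 -20 0; 0 0 0 -10 0 -30 0; 0 0 0 -20 0 -30 0; 0 0 0 -20 0 -20 0; 0 0 0 -10 0 -10 0"

```text
time_s: 20.68
eef_pos: [0.5266, 0.0087, 0.2596]
eef_rot: [0.0, 1.0, -0.023, 0.001]
wrist_force: [-0.0, -0.6, -6.8]
opening: 0.646
grasp_force: 68.1
```

>>> servo_tool:
  commands: "0 0 0 0 0 0 0; 0 0 0 0 0 0 0; 0 0 0 0 0 0 0; 0 0 0 0 0 0 0; 0 0 0 0 0 0 0"

```text
time_s: 21.3
eef_pos: [0.5269, 0.0087, 0.2578]
eef_rot: [-0.0, 1.0, -0.023, -0.0]
wrist_force: [1.1, 0.4, -6.2]
opening: 0.642
grasp_force: 68.1
```

>>> servo_tool:
  commands: "0 0 0 0 0 0 0; 0 0 0 0 0 0 0; 0 0 0 0 0 0 0; 0 0 0 0 0 0 0; 0 0 0 0 0 0 0"

```text
time_s: 21.92
eef_pos: [0.5269, 0.0087, 0.2582]
eef_rot: [0.0, 1.0, -0.023, 0.0]
wrist_force: [0.2, 0.4, -6.7]
opening: 0.642
grasp_force: 68.1
```

```bash
python3 - <<'E'
from h import *
o=get_obs();print(o['eef_pos'],o['eef_rot'],abs(o['dq']).max(),o['wrist_force'])
s=camera("side");t=camera("top")
cv2.imwrite("pics/c5.png",np.hstack([cv2.resize(s[100:270,130:350],(440,340)),cv2.resize(t[130:250,125:260],(360,340))]))
E
```

```text
[0.52691468 0.00872403 0.25822982] [ 4.16004530e-06  9.99733046e-01 -2.31048638e-02  5.38163585e-05] 0.0012765068369482977 [ 0.18299951  0.39402611 -6.65704027]
```

View pics/c5.png

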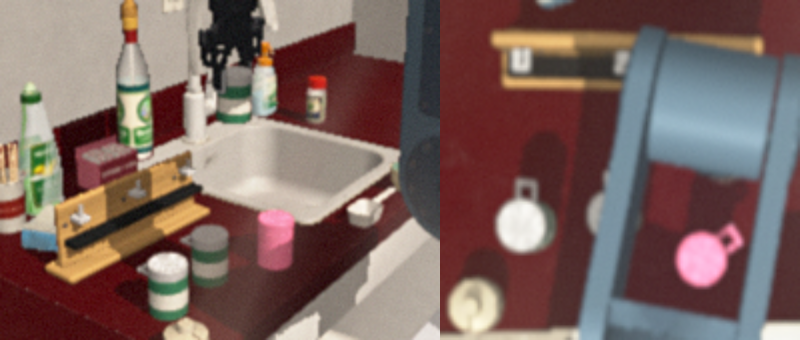

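The two light tins stand at (168,285) and (210,255). The heavy one is held upright at (235,95), its underside about 21 cm up, and the arm is still. Handing in.

```bash
python3 -c "
from bench import *
print(hand_in())"
```

```text
the job is handed in; nothing more can be done
None
```

The job is handed in: the right tin is the heavy one (about 6 N) and is held upright and still with its underside about 21 cm above the counter, and the two light tins (about 2.3 and 2.5 N) stand upright on the counter, clear of the rack.

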